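# Feel along the seam of a jar transfer deck

## Task

Jars have been catching on the deck, so check its L-shaped seam: take the spring-nibbed feeler from its fork stand, set its nib into the seam at the free end of the long leg and draw it slowly, about 2 cm a second, along the long leg, round the corner and to the end of the short leg in one pass without lifting. Keep it lightly pressed all the way, the nib pushed in about 5 mm and never anywhere near the end of its stroke; the deck's height and slope are not known, so go by feel. Then hang the feeler upright in its fork again, let go, and leave the jars and the label reel where they are.

Things in the scene. Friction and masses are not known exactly. Their poses are not given: they have to be found in the camera images.
- feeler: Hand feeler hung nib down by its square collar in the stand's fork. Origin: centre of the collar's underside; z up its axis. Collar 46 x 46 x 8 mm (z 0 to 8). Black handle 26 x 26 mm, sides along x and y, z 8 to 64 mm. Round sleeve, diameter 20, z 0 to -30; from it comes a sprung steel nib with a ball end of diameter 12, its lowest point at z -60 when free. About 0.24 kg.
- nib (a joint): How far the sprung nib is pushed into the feeler, m: 0 free, 0.016 end of stroke; spring about 0.6 N per mm. Wanted while tracing: 0.005 (0.0025 to 0.0075).
- nib_tip (a point): Lowest point of the feeler's ball nib (moves with the nib).
- stand: Grey stand fixed to the table with two level aluminium prongs along its x, each 20 mm wide and 84 long, 30 mm gap between, tops 95 mm above the table, open towards -x; an upright plate 16 mm thick, no higher than the prongs, at x = 52 mm. Base plate 120 x 100 x 12 mm. Origin at table height under the middle of the fork.
- fork (a point): Point midway between the prongs at the height of their tops, where the feeler's origin belongs when it hangs; axes as the stand's.
- deck: Transfer deck 240 (x) by 200 mm (y): rimmed grey plates on a fixed green foot. Origin on the table under its middle. Top nominally 60 mm up, but it stands on levelling feet: its middle truly up to 14 mm higher or lower and sloping up to 0.07 rad in x and in y, not reported. Seam: L-shaped slot 9 mm wide round an inset plate, long leg 120 mm, short leg 80 mm, closed at both ends by the rim.
- seam_start (a point): On the seam's centre line, 6 mm from the closed free end of the long leg, at the nominal deck height (true height unknown, see deck); axes as the deck's. The long leg runs from here along the deck's +x, at y = -5 mm. The ball nib sinks 2 mm into the slot and rides on its edges.
- seam_corner (a point): Corner of the seam's centre line (deck x 15, y -5 mm), at nominal height. From here the short leg runs along the deck's -y.
- seam_end (a point): On the centre line of the seam, 6 mm from the closed end of the short leg, at nominal height.
- jar_a: Full jar of red paste with a red lid, 88 mm in diameter, 108 mm high, standing; origin under its middle. Bystander.
- jar_b: Another such jar. Bystander.
- reel: Reel of labels lying flat, 150 mm in diameter, 70 mm high; origin under its middle. Bystander.

How it is judged:
By the outcome, as a careful person would: the job done as asked, in the order asked, and still so for the second after the job is handed in, with the robot touching nothing.
It also fails if it takes over 70 s, if anything falls off the work surface, if the arm or the gripper's body presses on something with over 40 N, if the wrist force passes 120 N, or if a joint passes its speed limit or range.

## Robot

A 6-joint arm with a two-finger parallel gripper is mounted at the origin on the work surface. World frame = base frame: x ahead of the robot, y to its left, z up, the work surface at z = 0. Lengths are in mm, angles in rad, forces in N, time in s.
With the tool pointing down it reaches from about 275 to 1000 mm from the base axis. Payload 8.4 kg.
Tool frame: the origin (TCP) lies between the finger pads; the fingertips stand 17 mm ahead of it and the grasp point (between the pads) lies 2 mm behind it; z points along the fingers, y is the line along which they close (so a half turn about z gives the same grasp; the last joint's range is limited). The gripper opens to 85 mm and grips with 20 to 120 N. Pads are 22 mm wide; open, the fingers measure 114 mm over their backs; the gripper's body (76 mm by 85 mm) begins 54 mm behind the grasp point. The pads swing forward as they close: fully open they stand 13 mm farther back than shut.
Start: joints at [1.25, 0.353, 1.633, -0, 1.155, -0.002], TCP at [195.891, 593.511, 248.281] pointing down, gripper open.
Joint ranges: [-2.63, 2.63], [-0.92, 2.1], [0.06, 2.66], [-1.3, 4.44], [0, 2.69], [-3.02, 3.02]. Speed limits (rad/s): [2.22, 2.22, 2.79, 3.14, 3.14, 3.14].

## Interface

Orientations are given as [roll, pitch, yaw] about the fixed x, y, z axes, in that order (R = Rz(yaw) Ry(pitch) Rx(roll)).
In Python, from rig import sense, grab_frame, sign_off gives the robot as it stands. The module is installed in compiled form; this text tells all that it offers.
- The arm moves only by the tool send_rows, never from a script. Its argument "moves" is a list that holds one entry, the list of rows, each a list of 7 numbers: the shift along the world's x, y, z in m, then the turn, a rotation vector about the world's x, y, z in rad, then the opening, from -1 (shut) to 1 (fully open). In form: [[[dx, dy, dz, rx, ry, rz, jaw], ...]]. A call has 1 to 10 rows; each row shifts and turns the commanded pose from where the row before left it; what a row does not reach is not made up. A row lasts 1/10 s, in which the tool goes at most 50 mm and 8.59 degrees, less where a joint would pass 70% of its speed; a pose out of reach is approached as far as the arm can. A call with a gripper value outside its range is refused whole. The fingers move at their own pace and stop on an object; "grip_force" is the grip in N (left out, the last holds). Time passes only in rows, so rows that do not move let the fingers close. It gives the time, the measured TCP pose, the force, the opening and the grip force at its end, in the units of the state.
- sense(): the state, without advancing time (a new reading comes with each control period).
- grab_frame(name): name is "side" or "top"; returns a dict with "img" (420x560x3 uint8, red, green, blue), "mtx" (3x3 intrinsics, pixels), "rvec" (rotation vector, rad) and "tvec" (3), from world to camera coordinates, as OpenCV has them. Camera axes: x right, y down, z forward; pixel columns grow to the right and rows downward; lengths in mm; the calibration is good to about 2 mm. A picture is of the moment at which its call begins. There is no depth.
- sign_off(): hands the job in; it is judged then, once.
The state is a dict: "clock": time; "qpos": joint angles; "qvel": joint speeds; "joint_efforts": joint torques, N m; "eef_pos": TCP position; "tcp_rot": TCP orientation; "contact_force": force on the tool from outside, world axes, zero at the start; "wrist_torque": the same for the moment, N m; "opening": opening from 0.0 (shut) to 1.0 (fully open); "grasp_force": force on a finger pad.
Only numpy, scipy, OpenCV 4.12 (cv2) and the standard library are available. Lean on these libraries where they do the work, as an engineer would, in place of code of your own. Each camera call takes 0.05 s, during which the arm holds its last target. There are 200 camera calls.

## Working session

There is one attempt and no reset: what is moved stays moved. The work goes in short steps, Python scripts to look and compute and a tool call to move; the robot and the scene stay as the last step left them, time stands still between calls to the robot, and variables do not carry over. Pictures are saved under pics/ and viewed, at most 10 in all, crops included, and the job is handed in when it is done.

Besides the shell and the picture viewer there is one more tool, called after ">>>" in YAML: its name, and indented under it one key for each argument. send_rows: Moves the arm, as the interface text tells. Its arguments: {"type":"object","properties":{"moves":{"type":"array"},"grip_force":{"type":"number"}},"required":["moves"]}

```bash
mkdir -p pics; cat > h.py <<'E'
import numpy as np, cv2
from rig import sense, grab_frame, sign_off
def cam(n):
    f=grab_frame(n); f['R']=cv2.Rodrigues(np.array(f['rvec'],float))[0]; f['t']=np.array(f['tvec'],float).ravel(); f['K']=np.array(f['mtx'],float); return f
def ray(f,u,v):
    d=f['R'].T@np.linalg.solve(f['K'],[u,v,1.]); return -f['R'].T@f['t'], d/np.linalg.norm(d)
def onz(f,u,v,z):
    c,d=ray(f,u,v); return c+d*(z-c[2])/d[2]
def proj(f,p):
    return cv2.projectPoints(np.array(p,float).reshape(-1,3),f['R'],f['t'],f['K'],None)[0].reshape(-1,2)
def save(f,name): cv2.imwrite('pics/'+name,cv2.cvtColor(f['img'],cv2.COLOR_RGB2BGR))
E
python3 - <<'E'
from h import *
for n in('side','top'):
    f=cam(n); save(f,n+'1.png'); print(n,(-f['R'].T@f['t']).round(),f['R'].round(2).tolist(),f['K'].round().tolist())
print(sense())
E
```

```text
side [198. 346. 621.] [[-0.65, -0.76, -0.02], [-0.54, 0.47, -0.7], [0.54, -0.44, -0.72]] [[386.0, 0.0, 277.0], [0.0, 386.0, 210.0], [0.0, 0.0, 1.0]]
top [ 381.  -12. 1214.] [[0.03, -1.0, 0.01], [-0.98, -0.03, -0.18], [0.18, -0.0, -0.98]] [[498.0, 0.0, 276.0], [0.0, 498.0, 216.0], [0.0, 0.0, 1.0]]
{'clock': 0.1, 'qpos': array([ 1.24960790e+00,  3.53588613e-01,  1.63403699e+00,  1.28992646e-05,
        1.15518428e+00, -2.40252846e-03]), 'qvel': array([-0.00204197, -0.00097677, -0.00208805, -0.00077185,  0.00291919,
        0.00108068]), 'joint_efforts': array([ 1.02273767e-03, -6.06361413e+01, -3.42815995e+01,  1.70434132e-04,
        3.99029275e-03,  1.22863077e-05]), 'eef_pos': array([195.75889721, 593.14257453, 247.64040601]), 'tcp_rot': array([-3.14037546e+00, -1.47191826e-05,  2.82280153e+00]), 'contact_force': array([ 0.31291227, -0.2708396 , -0.26620477]), 'wrist_torque': array([-0.02650489, -0.02575198, -0.00319353]), 'grasp_force': 0.0, 'opening': 1.0000096484207581}
```

View pics/side1.png

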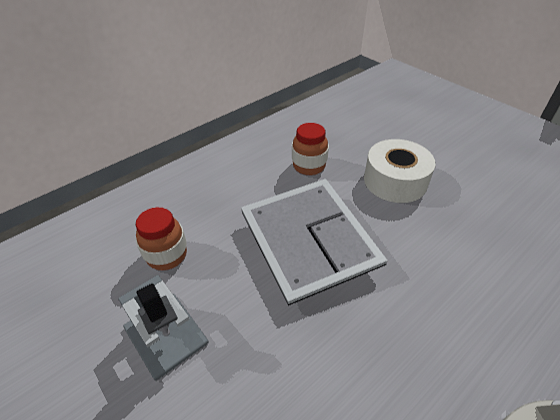

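View pics/top1.png

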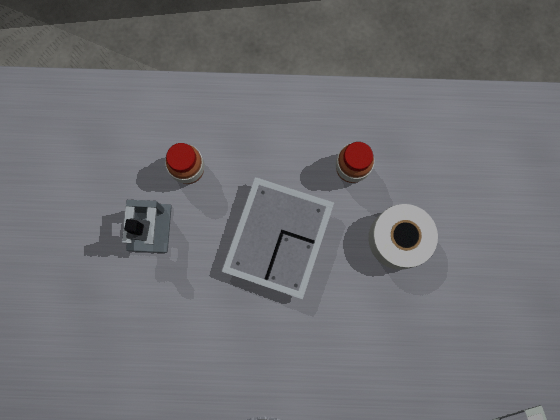

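The side view shows the feeler in its stand at (155,305), jars at (162,240) and (310,150), the reel at (400,170), and the deck with its seam corner at (310,227). The top view has the seam start at (267,279), corner at (283,231), end at (314,242), and the feeler at (133,227). I'll zoom in next.

```bash
python3 - <<'E'
import cv2,numpy as np
s=cv2.imread('pics/side1.png');t=cv2.imread('pics/top1.png')
def c(i,u,v,w,h,W,H): return cv2.resize(i[v:v+h,u:u+w],(W,H),interpolation=cv2.INTER_NEAREST)
m=np.vstack([np.hstack([c(t,215,172,125,130,400,300*416//416),c(s,235,175,160,130,400,300)]),np.hstack([c(t,95,185,100,75,400,300),c(s,95,270,130,110,400,300)])])
cv2.imwrite('pics/m.png',m)
E
```

```text
(no output)
```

View pics/m.png

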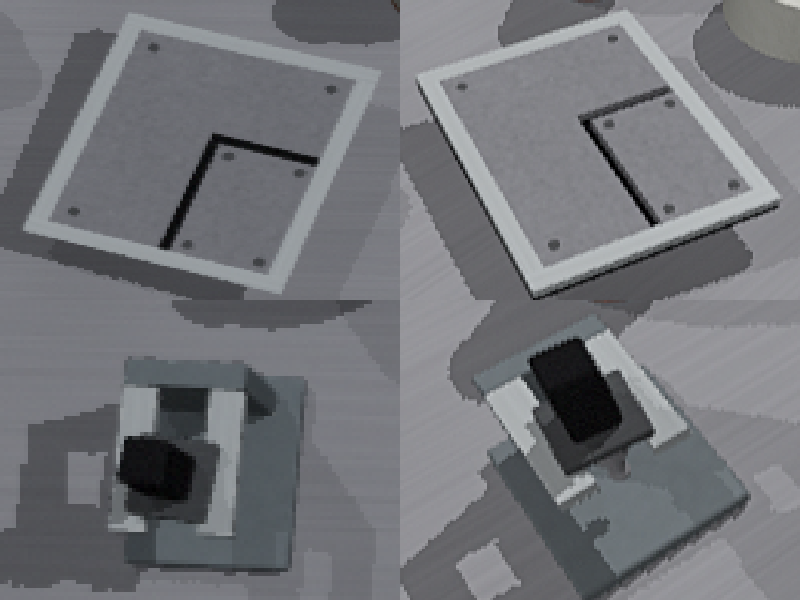

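```bash
cat > deck.py <<'E'
from h import *
def quad(f,roi,thr):
    x0,y0,x1,y1=roi; g=f['img'].min(2); m=np.zeros_like(g); m[y0:y1,x0:x1]=(g[y0:y1,x0:x1]>thr)
    cs=cv2.findContours(m,cv2.RETR_EXTERNAL,cv2.CHAIN_APPROX_NONE)[0]; c=max(cs,key=cv2.contourArea)
    h=cv2.convexHull(c); e=2.0
    while len(a:=cv2.approxPolyDP(h,e,True))>4: e+=.5
    a=a[:,0].astype(float); pts=c[:,0].astype(float); L=[]
    for i in range(4):
        p,q=a[i],a[(i+1)%4]; d=(q-p)/np.linalg.norm(q-p); n=np.array([-d[1],d[0]]); s=(pts-p)@d; o=(pts-p)@n
        k=(abs(o)<2.5)&(s>5)&(s<np.linalg.norm(q-p)-5)
        vx,vy,x,y=cv2.fitLine(pts[k].astype(np.float32),cv2.DIST_HUBER,0,.01,.01).ravel(); 
        n=np.array([-vy,vx]); ctr=a.mean(0); 
        if n@(np.array([x,y])-ctr)<0:n=-n
        pt=np.array([x,y])+n*.4
        L.append((n,n@pt))
    return np.array([np.linalg.solve([L[i-1][0],L[i][0]],[L[i-1][1],L[i][1]]) for i in range(4)]),cv2.contourArea(c)
def tri(f,g,p,q):
    P=[k['K']@np.c_[k['R'],k['t']] for k in(f,g)]
    X=cv2.triangulatePoints(P[0],P[1],np.array(p,float).reshape(2,1),np.array(q,float).reshape(2,1)).ravel(); X=X[:3]/X[3]
    return X,np.r_[proj(f,X)[0]-p,proj(g,X)[0]-q]
E
python3 - <<'E'
from deck import *
s=cam('side');t=cam('top')
for f,px in((s,(280,190)),(t,(245,225))): print(f['img'][px[1],px[0]])
print('rim px',s['img'][200,243:256].min(1), t['img'][183,255:270].min(1))
a,A=quad(s,(235,175,392,305),125);b,B=quad(t,(215,172,340,302),125)
print(a.round(1).tolist(),A,b.round(1).tolist(),B)
# deck frame corners: approx world on z=60 to match
wa=np.array([onz(s,*p,60) for p in a]);wb=np.array([onz(t,*p,60) for p in b])
for q,w in zip(b,wb):
    i=np.argmin(np.linalg.norm(wa-w,axis=1)); X,e=tri(s,t,a[i],q); print(X.round(1),e.round(2))
E
```

```text
[100 101 105]
[108 109 115]
rim px [148 149 150 149 150 148 151 152 148 148 148 149 148] [151 150 150 151 150 152 152 153 152 151 150 150 151 152 152]
[[360.6000061035156, 174.60000610351562], [393.29998779296875, 304.3999938964844], [288.6000061035156, 304.3999938964844], [226.0, 174.60000610351562]] 13566.5 [[254.60000610351562, 177.1999969482422], [336.6000061035156, 199.60000610351562], [301.29998779296875, 298.5], [221.39999389648438, 271.1000061035156]] 8434.0
[670.7  47.8 145.8] [13.62  1.61 -5.25 -5.18]
[ 604.6 -166.3   90.2] [-19.81  -6.88   5.79   9.37]
[389.6 -92.3 -98.1] [-10.53  -3.3    2.26   4.76]
[458.5 111.6  26.8] [ 0.01  0.   -0.   -0.  ]
```

```bash
cat > m1.py <<'E'
from deck import *
s=cam('side');t=cam('top')
print(s['img'][208:220,250].min(1), t['img'][225,225:250].min(1))
a,A=quad(s,(235,175,392,305),168);b,B=quad(t,(215,172,340,302),168)
print(a.round(1).tolist(),A,b.round(1).tolist(),B)
wa=np.array([onz(s,*p,60) for p in a]);wb=np.array([onz(t,*p,60) for p in b])
W=[]
for q,w in zip(b,wb):
    i=np.argmin(np.linalg.norm(wa-w,axis=1)); X,e=tri(s,t,a[i],q); W.append(X); print(X.round(1),e.round(2))
W=np.array(W);print('sides',[np.linalg.norm(W[i]-W[i-1]).round(1) for i in range(4)],'c',W.mean(0).round(1))
# seam mask points in top: dark inside deck
for f,roi,n in((t,(262,228,318,284),'top'),(s,(300,205,350,275),'side')):
    x0,y0,x1,y1=roi; g=f['img'].max(2); print(n); 
    for v in range(y0,y1,6): k=np.where(g[v,x0:x1]<60)[0]+x0; print(v,k.min() if len(k) else '',k.max() if len(k) else '',len(k))
E
python3 m1.py
```

```text
[178 172 172 182 182 180 177 175 175 175 175 177] [119  82  83  83  85  83  83  84  84  85  82  84  90 135 150 150 149 151
 150 138 108 105 106 105 105]Traceback (most recent call last):
  File "m1.py", line 4, in <module>
    a,A=quad(s,(235,175,392,305),168);b,B=quad(t,(215,172,340,302),168)
                                          ~~~~^^^^^^^^^^^^^^^^^^^^^^^^^
  File "deck.py", line 4, in quad
    cs=cv2.findContours(m,cv2.RETR_EXTERNAL,cv2.CHAIN_APPROX_NONE)[0]; c=max(cs,key=cv2.contourArea)
                                                                         ~~~^^^^^^^^^^^^^^^^^^^^^^^^
ValueError: max() iterable argument is empty
```

```bash
sed -i "s/302),168/302),136/;s/305),168/305),160/" m1.py; python3 m1.py
```

```text
[177 172 173 182 181 180 178 176 174 175 175 177] [120  82  84  82  84  83  84  84  83  84  82  83  92 135 150 149 150 151
 150 137 107 105 104 104 106]
[[325.5, 178.39999389648438], [386.8999938964844, 259.70001220703125], [287.3999938964844, 300.6000061035156], [240.89999389648438, 206.60000610351562]] 9770.0 [[254.89999389648438, 176.6999969482422], [333.8999938964844, 202.3000030517578], [302.0, 298.3999938964844], [222.0, 270.8999938964844]] 8287.5
[687.2  40.5  46.5] [ 0.92  0.17 -0.34 -0.36]
[ 628.4 -150.4   53.1] [ 0.77  0.18 -0.25 -0.37]
[400.2 -79.5  45.6] [ 0.68  0.19 -0.15 -0.32]
[459.6 110.3  35.4] [ 1.42  0.32 -0.37 -0.53]
sides [np.float64(238.3), np.float64(199.9), np.float64(239.0), np.float64(199.1)] c [543.9 -19.8  45.1]
top
228   0
234 280 296 15
240 278 313 14
246 276 278 3
252 274 276 3
258 272 274 3
264 270 272 3
270 267 270 4
276 265 268 4
282   0
side
205   0
211   0
217 332 335 3
223 316 317 2
229 308 311 4
235 312 314 3
241 316 318 3
247 319 321 3
253 323 325 3
259 327 329 3
265 331 333 3
271 335 337 3
```

```bash
python3 - <<'E'
from h import *
s=cv2.imread('pics/side1.png');t=cv2.imread('pics/top1.png')
def c(i,u,v,w,h):
    r=i[v:v+h,u:u+w]; r=(255*(r/255.)**.45).astype(np.uint8); return cv2.resize(r,(400,600),interpolation=cv2.INTER_NEAREST)
cv2.imwrite('pics/m2.png',np.hstack([c(t,116,192,40,60),c(s,120,272,60,90)]))
E
```

```text
(no output)
```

View pics/m2.png

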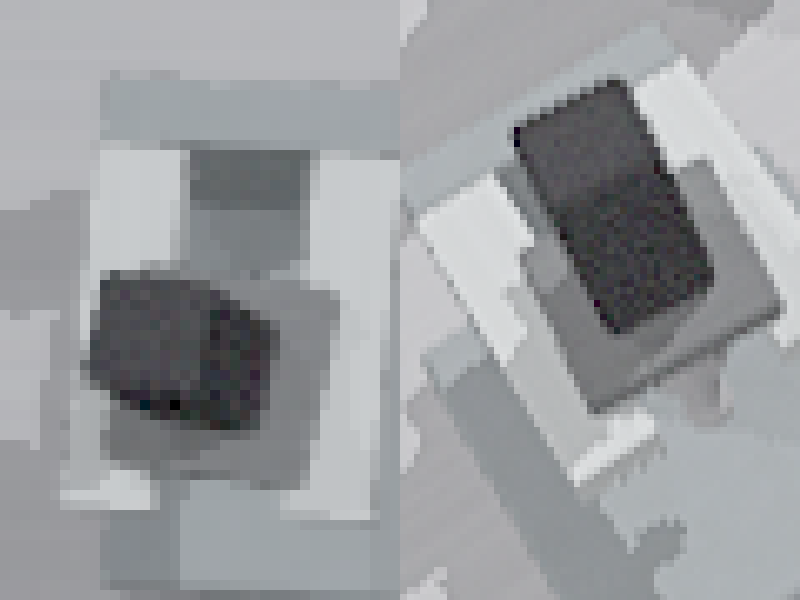

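```bash
cat > m2.py <<'E'
from deck import *
s=cam('side');t=cam('top')
T=lambda x,y:(116+x/10-.5,192+y/10-.5); S=lambda x,y:(120+(x-400)/6.667-.5,272+y/6.667-.5)
P=lambda l,F,f,z:np.array([onz(f,*F(*p),z) for p in l])
ct=P([(105,455),(300,490),(340,290)],T,t,103);cs=P([(593,402),(778,302),(707,163),(522,250)],S,s,103)
ht=P([(102,270),(212,285),(205,390),(88,365)],T,t,159);hs=P([(520,130),(622,82),(665,168),(556,195)],S,s,159)
pt=P([(62,500),(100,150),(188,150),(158,500),(285,510),(312,150),(375,515)],T,t,95)
ps=P([(420,217),(498,178),(678,62),(570,485)],S,s,95)
for n,a in zip('ct cs ht hs pt ps'.split(),(ct,cs,ht,hs,pt,ps)): print(n,a[:,:2].round().tolist(),'mean',a.mean(0).round(1))
print('collar mid top',(ct[0]+ct[2])/2)
print('tri handle',tri(s,t,S(591,146),T(150,330)))
print('tri collar',tri(s,t,S(650,278),T(222,372)))
for n,px,z in(('jarA',(181,153),108),('jarB',(358,156),108),('reel',(406,235),70)): print(n,onz(t,*px,z).round())
E
python3 m2.py
```

```text
ct [[524.0, 321.0], [517.0, 277.0], [563.0, 271.0]] mean [534.3 289.7 103. ]
cs [[524.0, 324.0], [519.0, 281.0], [561.0, 276.0], [568.0, 319.0]] mean [543.  299.9 103. ]
ht [[556.0, 308.0], [554.0, 284.0], [531.0, 284.0], [536.0, 309.0]] mean [544.1 296.5 159. ]
hs [[555.0, 309.0], [551.0, 287.0], [526.0, 291.0], [535.0, 311.0]] mean [541.9 299.4 159. ]
pt [[514.0, 332.0], [595.0, 330.0], [595.0, 310.0], [515.0, 311.0], [513.0, 282.0], [596.0, 282.0], [513.0, 262.0]] mean [548.7 301.3  95. ]
ps [[598.0, 333.0], [595.0, 314.0], [596.0, 266.0], [515.0, 336.0]] mean [576.  312.2  95. ]
collar mid top [543.03010758 296.13971924 103.        ]
tri handle (array([544.58986585, 298.7464648 , 153.74175058]), array([ 0.46966302,  0.06337637, -0.15040435, -0.11619629]))
tri collar (array([544.42047035, 298.51152129,  98.45480883]), array([ 1.18433154,  0.16652548, -0.3798825 , -0.30802292]))
jarA [721. 209. 108.]
jarB [ 727. -199.  108.]
reel [ 551. -317.   70.]
```

The crops show the feeler's collar centred near (543, 298) with a yaw of about -0.13. The stand's yaw is about 0, its fork centre is near (554, 298), and it opens toward the robot.

>>> send_rows:
  moves:
    - [[0.03, -0.026, 0, 0, 0, 0.019, 1], [0.03, -0.026, 0, 0, 0, 0.019, 1], [0.03, -0.026, 0, 0, 0, 0.019, 1], [0.03, -0.026, 0, 0, 0, 0.019, 1], [0.03, -0.026, 0, 0, 0, 0.019, 1], [0.03, -0.026, 0, 0, 0, 0.019, 1], [0.03, -0.026, 0, 0, 0, 0.019, 1], [0.03, -0.026, 0, 0, 0, 0.019, 1], [0.03, -0.026, 0, 0, 0, 0.019, 1], [0.03, -0.026, 0, 0, 0, 0.019, 1]]

```text
clock: 1.5
eef_pos: [497.1, 332.3, 248.5]
tcp_rot: [3.141, 0.0, 3.014]
contact_force: [1.2, 0.6, 0.1]
opening: 0.998
grasp_force: 0.0
```

>>> send_rows:
  moves:
    - [[0.0235, -0.018, 0, 0, 0, 0, 1], [0.0235, -0.017, -0.01, 0, 0, 0, 1], [0, 0, -0.03, 0, 0, 0, 1], [0, 0, -0.03, 0, 0, 0, 1], [0, 0, -0.03, 0, 0, 0, 1], [0, 0, -0.018, 0, 0, 0, 1], [0, 0, 0, 0, 0, 0, 1]]

```text
clock: 2.2
eef_pos: [541.3, 297.6, 127.6]
tcp_rot: [-3.139, -0.004, 3.013]
contact_force: [-0.5, 0.1, -0.3]
opening: 0.998
grasp_force: 0.0
```

```bash
python3 - <<'E'
from h import *
t=cam('top');s=cam('side');save(t,'t2.png')
def c(f,u,v,w,h):
    r=f['img'][v:v+h,u:u+w,::-1]; r=(255*(r/255.)**.6).astype(np.uint8); return cv2.resize(r,(400,300),interpolation=cv2.INTER_NEAREST)
cv2.imwrite('pics/m3.png',np.hstack([c(t,90,180,100,75),c(s,80,230,160,120)]))
print(sense()['eef_pos'],sense()['contact_force'],sense()['qpos'])
E
```

```text
[543.07526996 298.58855737 130.609755  ] [ 0.9748761  -0.32353714  0.08119756] [ 5.00284472e-01  4.73907863e-01  1.73983717e+00 -1.66569708e-05
  9.27991539e-01 -9.41700676e-01]
```

View pics/m3.png

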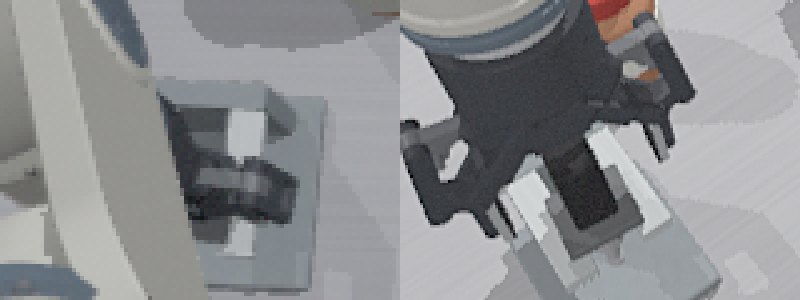

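The handle (side crop, about 580,185) sits between the open fingers, so I'll close.

>>> send_rows:
  moves:
    - [[0, 0, 0, 0, 0, 0, -1], [0, 0, 0, 0, 0, 0, -1], [0, 0, 0, 0, 0, 0, -1], [0, 0, 0, 0, 0, 0, -1], [0, 0, 0, 0, 0, 0, -1], [0, 0, 0, 0, 0, 0, -1], [0, 0, 0, 0, 0, 0, -1], [0, 0, 0, 0, 0, 0, -1]]
  grip_force: 70

```text
clock: 3.1
eef_pos: [543.2, 298.7, 131.0]
tcp_rot: [3.141, 0.001, 3.013]
contact_force: [-1.4, -0.5, 6.6]
opening: 0.295
grasp_force: 69.4
```

```bash
python3 -c "
from h import *
s=sense();print(s['eef_pos'],s['tcp_rot'],s['contact_force'],s['wrist_torque'],s['grasp_force'],s['opening'])"
```

```text
[543.21198575 298.71853748 131.00680163] [3.14107359e+00 7.31947343e-04 3.01281899e+00] [-1.39656355 -0.524273    6.57311393] [-0.19207042  0.17368891 -0.01821099] 69.40759420394897 0.29458527631160353
```

>>> send_rows:
  moves:
    - [[0, 0, 0.005, 0, 0, 0, -1], [0, 0, 0.015, 0, 0, 0, -1], [0, 0, 0.015, 0, 0, 0, -1], [0, 0, 0.015, 0, 0, 0, -1], [0, 0, 0.015, 0, 0, 0, -1], [0, 0, 0.015, 0, 0, 0, -1], [0, 0, 0.01, 0, 0, 0, -1], [0, 0, 0, 0, 0, 0, -1], [0, 0, 0, 0, 0, 0, -1]]

```text
clock: 4.0
eef_pos: [542.7, 298.4, 220.2]
tcp_rot: [-3.141, -0.0, 3.013]
contact_force: [-0.2, 0.5, -1.7]
opening: 0.294
grasp_force: 68.9
```

>>> send_rows:
  moves:
    - [[-0.005, -0.017, 0, 0, 0, 0, -1], [-0.01, -0.03, 0, 0, 0, 0, -1], [-0.01, -0.03, 0, 0, 0, 0, -1], [-0.01, -0.03, 0, 0, 0, 0, -1], [-0.01, -0.03, 0, 0, 0, 0, -1], [-0.01, -0.03, 0, 0, 0, 0, -1], [-0.01, -0.03, 0, 0, 0, 0, -1], [-0.01, -0.03, 0, 0, 0, 0, -1], [-0.01, -0.03, 0, 0, 0, 0, -1], [-0.005, -0.017, 0, 0, 0, 0, -1]]

```text
clock: 5.0
eef_pos: [450.5, 22.2, 219.4]
tcp_rot: [-3.141, -0.002, 3.012]
contact_force: [-1.7, 0.4, -2.6]
opening: 0.296
grasp_force: 69.3
```

>>> send_rows:
  moves:
    - [[-0.0055, -0.019, -0.01, 0, 0, 0, -1], [0, 0, -0.03, 0, 0, 0, -1], [0, 0, -0.03, 0, 0, 0, -1], [0, 0, 0, 0, 0, 0, -1], [0, 0, 0, 0, 0, 0, -1], [0, 0, 0, 0, 0, 0, -1]]

```text
clock: 5.6
eef_pos: [448.0, 5.4, 151.4]
tcp_rot: [3.141, 0.001, 3.013]
contact_force: [1.0, -0.3, -2.3]
opening: 0.296
grasp_force: 69.0
```

```bash
python3 - <<'E'
from h import *
t=cam('top');s=cam('side');save(t,'t3.png');save(s,'s3.png')
q=sense();print({k:np.round(q[k],3) for k in q})
p=q['eef_pos']-[0,0,96]
P=np.array([[447.9,4.7,41.3],p]);ps=proj(s,P);pt=proj(t,P);print(ps,pt)
u,v=(ps.mean(0)-[40,40]).astype(int)
cv2.imwrite('pics/m4.png',np.hstack([cv2.resize(s['img'][v:v+90,u:u+90,::-1],(600,600),interpolation=0)]));print(u,v)
E
```

```text
{'clock': np.float64(5.7), 'qpos': array([ 0.009,  0.208,  2.091, -0.   ,  0.841, -1.433]), 'qvel': array([ 0.001,  0.001,  0.003, -0.   , -0.003,  0.001]), 'joint_efforts': array([-9.2000e-02, -4.2643e+01, -2.6862e+01, -5.0000e-03,  2.2000e-02,
       -3.0000e-03]), 'eef_pos': array([448.192,   5.561, 151.502]), 'tcp_rot': array([3.141e+00, 2.000e-03, 3.013e+00]), 'contact_force': array([-0.317,  0.885, -1.698]), 'wrist_torque': array([0.042, 0.008, 0.033]), 'grasp_force': np.float64(69.049), 'opening': np.float64(0.293)}
[[336.66146018 269.92104322]
 [336.94671752 265.42094298]] [[266.22014761 276.50272701]
 [265.77410291 276.01022303]]
296 227
```

View pics/m4.png

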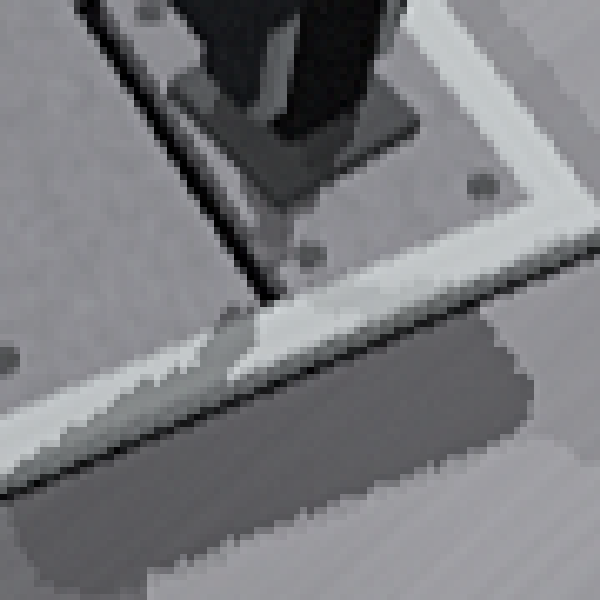

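The collar is at (295,145) in the crop and the grey nib runs down to about (280,270), just right of the seam's end at (270,300). The nib needs a closer look.

```bash
python3 - <<'E'
import cv2,numpy as np
s=cv2.imread('pics/s3.png');t=cv2.imread('pics/t3.png')
def c(i,u,v,w,h):
    r=i[v:v+h,u:u+w].astype(float); r=np.clip((r-20)*1.6,0,255).astype(np.uint8); return cv2.resize(r,(400,600),interpolation=cv2.INTER_NEAREST)
cv2.imwrite('pics/m5.png',np.hstack([c(s,320,236,32,48),c(t,245,225,50,75)]))
E
```

```text
(no output)
```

View pics/m5.png

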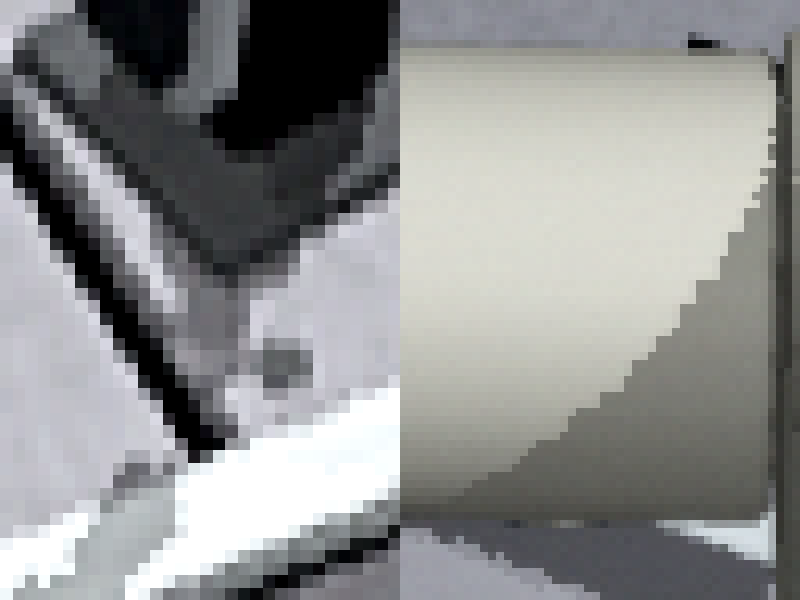

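```bash
python3 - <<'E'
from h import *
t=cam('top');s=cam('side')
c=np.array([543.9,-19.8,45.1]);ex=np.array([.9553,-.2955,.04]);ey=np.array([.2955,.9553,-.042])
P=lambda x,y:c+x*ex+y*ey
T=cv2.imread('pics/top1.png').min(2).astype(float);S=cv2.imread('pics/side1.png').min(2).astype(float)
def wc(I,r,a,b):
    w=np.clip(95-I[r,a:b],0,None); return (w*np.arange(a,b)).sum()/w.sum(), (w>30).sum()
for f,I,n,hw in((t,T,'top',7),(s,S,'side',6)):
  for x in(-80,-60,-40,-20,0):
    p=proj(f,[P(x,-5),P(x,-.5),P(x,-9.5)]); r=int(round(p[0,1])); m=(p[0]-p[1]); 
    d=proj(f,[P(x+5,-5)])[0]-p[0]; u=p[0,0]+d[0]/d[1]*(r-p[0,1])
    pw=[(q[0]+d[0]/d[1]*(r-q[1])).round(1) for q in p[1:]]
    a=int(u)-hw; print(n,x,'row',r,'pred',round(u,1),pw,'meas',wc(I,r,a,a+2*hw+1), I[r,a:a+2*hw+1].astype(int).tolist())
# short leg in top, columns
for y in(-20,-35,-50,-65):
    p=proj(t,[P(15,y),P(15,y-5)]);col=int(round(p[0,0]));d=p[1]-p[0];v=p[0,1]+d[1]/d[0]*(col-p[0,0]);a=int(v)-6
    w=np.clip(95-T[a:a+13,col],0,None);print('short',y,'pred v',round(v,2),'meas',(w*np.arange(a,a+13)).sum()/w.sum(),T[a:a+13,col].astype(int).tolist())
E
```

```text
top -80 row 269 pred 268.8 [np.float64(266.8), np.float64(270.8)] meas (np.float64(269.1818181818182), np.int64(4)) [109, 106, 103, 106, 107, 108, 84, 11, 12, 17, 54, 107, 107, 109, 108]
top -60 row 261 pred 271.5 [np.float64(269.5), np.float64(273.5)] meas (np.float64(271.74087591240874), np.int64(4)) [108, 108, 107, 108, 109, 104, 60, 14, 9, 31, 87, 105, 106, 108, 107]
top -40 row 253 pred 274.2 [np.float64(272.2), np.float64(276.3)] meas (np.float64(274.40506329113924), np.int64(4)) [103, 107, 108, 108, 110, 103, 17, 5, 5, 37, 108, 107, 108, 108, 106]
top -20 row 245 pred 277.0 [np.float64(275.0), np.float64(279.0)] meas (np.float64(277.25087108013935), np.int64(4)) [107, 108, 106, 107, 107, 107, 90, 14, 13, 20, 51, 105, 107, 110, 109]
top 0 row 237 pred 279.7 [np.float64(277.7), np.float64(281.7)] meas (np.float64(279.75636363636363), np.int64(4)) [108, 107, 110, 109, 107, 104, 62, 14, 8, 27, 89, 109, 108, 106, 97]
side -80 row 262 pred 331.7 [np.float64(329.0), np.float64(334.4)] meas (np.float64(330.45051194539246), np.int64(4)) [131, 134, 139, 115, 17, 3, 33, 60, 69, 130, 139,
[... 431 characters left out ...]
at64(315.0860215053763), np.int64(3)) [133, 135, 143, 116, 0, 0, 33, 71, 92, 127, 135, 132, 130]
side 0 row 231 pred 312.2 [np.float64(309.7), np.float64(314.8)] meas (np.float64(310.6245614035088), np.int64(4)) [132, 135, 140, 46, 3, 9, 62, 70, 127, 134, 135, 136, 136]
short -20 pred v 232.66 meas 233.3030303030303 [107, 110, 110, 110, 108, 90, 17, 12, 11, 48, 108, 104, 106]
short -35 pred v 234.65 meas 235.31313131313132 [105, 104, 104, 105, 105, 91, 18, 9, 13, 47, 111, 109, 108]
short -50 pred v 236.63 meas 237.3046357615894 [108, 108, 108, 108, 107, 89, 18, 9, 10, 47, 110, 109, 104]
short -65 pred v 238.62 meas 239.34437086092714 [108, 107, 106, 106, 105, 92, 20, 7, 8, 46, 110, 107, 105]
```

The nib sits over the seam start in the side view, with the same view bias as the seam itself. I'll average a force baseline, then descend by feel.

```bash
cat > f.py <<'E'
from h import *
import sys
F=[];W=[];P=[]
for i in range(int(sys.argv[1])):
    grab_frame('side'); q=sense(); F.append(q['contact_force']);W.append(q['wrist_torque']);P.append(q['eef_pos'])
F=np.array(F);print(q['clock'],'F',F.mean(0).round(2),'sd',F.std(0).round(2),'W',np.mean(W,0).round(3),np.std(W,0).round(3),'P',np.mean(P,0).round(2),np.std(P,0).round(2))
E
python3 f.py 10
```

```text
6.3 F [-0.11  0.17 -2.33] sd [0.42 0.37 0.52] W [ 0.001 -0.002  0.01 ] [0.028 0.032 0.032] P [447.53   5.56 150.54] [0.17 0.02 0.27]
```

>>> send_rows:
  moves:
    - [[0, -0.0005, -0.004, 0, 0, 0, -1], [0, 0, -0.004, 0, 0, 0, -1], [0, 0, -0.002, 0, 0, 0, -1], [0, 0, -0.002, 0, 0, 0, -1], [0, 0, 0, 0, 0, 0, -1]]

```text
clock: 6.8
eef_pos: [447.2, 5.0, 138.0]
tcp_rot: [-3.142, -0.0, 3.013]
contact_force: [0.0, 0.8, -2.7]
opening: 0.296
grasp_force: 69.1
```

```bash
python3 f.py 5
```

```text
7.05 F [ 0.04 -0.04 -2.39] sd [0.21 0.66 0.22] W [ 0.011 -0.02   0.012] [0.043 0.031 0.02 ] P [447.41   5.01 138.28] [0.05 0.01 0.1 ]
```

>>> send_rows:
  moves:
    - [[0, 0, -0.0015, 0, 0, 0, -1], [0, 0, -0.0015, 0, 0, 0, -1], [0, 0, -0.0015, 0, 0, 0, -1], [0, 0, 0, 0, 0, 0, -1]]

```text
clock: 7.45
eef_pos: [447.5, 5.0, 133.7]
tcp_rot: [3.141, 0.0, 3.013]
contact_force: [-0.2, 1.2, -0.8]
opening: 0.296
grasp_force: 69.4
```

```bash
python3 f.py 6
```

```text
7.75 F [ 0.43  0.85 -0.2 ] sd [0.53 0.12 0.36] W [ 0.154 -0.101  0.002] [0.014 0.037 0.027] P [447.55   5.04 133.86] [0.03 0.01 0.03]
```

>>> send_rows:
  moves:
    - [[0.0002, 0.0007, 0, 0, 0, 0, -1], [0.0002, 0.0008, 0, 0, 0, 0, -1], [0, 0, 0, 0, 0, 0, -1]]

```text
clock: 8.05
eef_pos: [447.8, 6.4, 133.8]
tcp_rot: [-3.141, 0.0, 3.013]
contact_force: [0.5, -1.2, 0.2]
opening: 0.3
grasp_force: 69.5
```

```bash
python3 f.py 6
```

```text
8.35 F [ 0.45 -1.36  0.04] sd [0.49 0.55 0.42] W [-0.348 -0.089 -0.006] [0.02  0.036 0.026] P [447.79   6.42 133.78] [0.01 0.02 0.  ]
```

>>> send_rows:
  moves:
    - [[-0.0003, -0.0009, -0.0006, 0, 0, 0, -1], [0, 0, -0.0006, 0, 0, 0, -1], [0, 0, 0, 0, 0, 0, -1]]

```text
clock: 8.65
eef_pos: [447.6, 5.6, 132.6]
tcp_rot: [3.141, 0.0, 3.013]
contact_force: [1.3, -0.0, 0.1]
opening: 0.296
grasp_force: 69.6
```

```bash
python3 f.py 10
```

```text
9.15 F [ 0.79 -0.21 -0.01] sd [0.58 0.45 0.39] W [-0.037 -0.148  0.013] [0.036 0.028 0.029] P [447.55   5.64 132.61] [0.01 0.02 0.01]
```

>>> send_rows:
  moves:
    - [[0.0019, -0.0006, -0.0003, 0, 0, 0, -1], [0.0019, -0.0006, -0.0003, 0, 0, 0, -1], [0.0019, -0.0006, -0.0002, 0, 0, 0, -1], [0.0019, -0.0006, 0, 0, 0, 0, -1], [0.0019, -0.0006, 0.0001, 0, 0, 0, -1], [0.0019, -0.0006, 0.0001, 0, 0, 0, -1]]

```text
clock: 9.75
eef_pos: [458.9, 1.9, 131.9]
tcp_rot: [-3.142, -0.0, 3.013]
contact_force: [-2.6, 1.6, 0.8]
opening: 0.299
grasp_force: 69.7
```

```bash
python3 f.py 6
```

```text
10.05 F [-0.6  -0.06  0.88] sd [0.33 0.37 0.47] W [ 0.022  0.186 -0.016] [0.054 0.105 0.032] P [459.62   1.88 132.18] [0.09 0.02 0.07]
```

>>> send_rows:
  moves:
    - [[0.0019, -0.0006, 0.0001, 0, 0, 0, -1], [0.0019, -0.0006, 0.0001, 0, 0, 0, -1], [0.0019, -0.0006, 0.0001, 0, 0, 0, -1], [0.0019, -0.0006, 0.0001, 0, 0, 0, -1], [0.0019, -0.0006, 0.0001, 0, 0, 0, -1], [0.0019, -0.0006, 0.0001, 0, 0, 0, -1], [0.0019, -0.0006, 0.0001, 0, 0, 0, -1], [0.0019, -0.0006, 0.0001, 0, 0, 0, -1], [0.0019, -0.0006, 0.0001, 0, 0, 0, -1], [0.0019, -0.0006, 0.0001, 0, 0, 0, -1]]

```text
clock: 11.05
eef_pos: [478.1, -4.0, 133.0]
tcp_rot: [3.142, 0.0, 3.013]
contact_force: [-2.9, 1.8, -0.1]
opening: 0.296
grasp_force: 69.7
```

```bash
python3 f.py 5
```

```text
11.3 F [-0.39  0.52  0.69] sd [0.26 0.21 0.28] W [0.06  0.114 0.017] [0.055 0.121 0.03 ] P [478.72  -4.12 133.19] [0.09 0.02 0.06]
```

>>> send_rows:
  moves:
    - [[0.0019, -0.0005, 0.0001, 0, 0, 0, -1], [0.0019, -0.0006, 0.0001, 0, 0, 0, -1], [0.0019, -0.0006, 0.0001, 0, 0, 0, -1], [0.0019, -0.0006, 0.0001, 0, 0, 0, -1], [0.0019, -0.0005, 0, 0, 0, 0, -1], [0.0019, -0.0006, 0.0001, 0, 0, 0, -1], [0.0019, -0.0006, 0.0001, 0, 0, 0, -1], [0.0019, -0.0006, 0.0001, 0, 0, 0, -1], [0.0019, -0.0006, 0.0001, 0, 0, 0, -1], [0.0019, -0.0006, 0, 0, 0, 0, -1]]

```text
clock: 12.3
eef_pos: [497.1, -9.9, 133.8]
tcp_rot: [3.142, 0.0, 3.013]
contact_force: [-3.4, 1.5, 0.4]
opening: 0.293
grasp_force: 69.6
```

```bash
python3 f.py 5
```

```text
12.55 F [-0.22  0.14  0.54] sd [0.94 0.72 0.66] W [0.067 0.111 0.003] [0.05  0.112 0.019] P [497.68  -9.94 133.99] [0.09 0.01 0.07]
```

>>> send_rows:
  moves:
    - [[0.0019, -0.0005, 0.0001, 0, 0, 0, -1], [0.0019, -0.0006, 0.0001, 0, 0, 0, -1], [0.0019, -0.0006, 0.0001, 0, 0, 0, -1], [0.0019, -0.0006, 0.0001, 0, 0, 0, -1], [0.0019, -0.0005, 0, 0, 0, 0, -1], [0.0019, -0.0006, 0.0001, 0, 0, 0, -1], [0.0019, -0.0006, 0.0001, 0, 0, 0, -1], [0.0019, -0.0006, 0.0001, 0, 0, 0, -1], [0.0019, -0.0006, 0.0001, 0, 0, 0, -1], [0.0019, -0.0006, 0.0001, 0, 0, 0, -1]]

```text
clock: 13.55
eef_pos: [516.1, -15.7, 134.7]
tcp_rot: [-3.142, 0.0, 3.013]
contact_force: [-2.7, 1.2, -0.2]
opening: 0.297
grasp_force: 69.7
```

```bash
python3 f.py 6
```

```text
13.85 F [ 0.1  -0.14  0.31] sd [0.68 0.33 0.31] W [-0.028  0.078 -0.005] [0.054 0.107 0.034] P [516.66 -15.75 134.9 ] [0.07 0.02 0.06]
```

>>> send_rows:
  moves:
    - [[0.0019, -0.0006, 0, 0, 0, 0, -1], [0.0019, -0.0006, 0, 0, 0, 0, -1], [0.0019, -0.0006, 0, 0, 0, 0, -1], [0.0019, -0.0006, 0, 0, 0, 0, -1], [0.0019, -0.0006, 0, 0, 0, 0, -1], [0.0019, -0.0006, 0, 0, 0, 0, -1], [0.0019, -0.0006, 0, 0, 0, 0, -1], [0.0019, -0.0006, 0.0001, 0, 0, 0, -1], [0.0019, -0.0006, 0, 0, 0, 0, -1], [0.0019, -0.0006, 0.0001, 0, 0, 0, -1]]

```text
clock: 14.85
eef_pos: [535.1, -21.6, 134.9]
tcp_rot: [3.142, -0.0, 3.013]
contact_force: [-2.9, 2.2, 2.2]
opening: 0.291
grasp_force: 69.6
```

```bash
python3 f.py 5
```

```text
15.1 F [-0.4   0.59  1.11] sd [0.51 0.5  0.38] W [0.104 0.108 0.008] [0.052 0.131 0.035] P [535.72 -21.78 135.11] [0.09 0.02 0.06]
```

>>> send_rows:
  moves:
    - [[0.0019, -0.0005, 0.0002, 0, 0, 0, -1], [0.0019, -0.0005, 0.0002, 0, 0, 0, -1], [0.0019, -0.0006, 0.0001, 0, 0, 0, -1], [0.0019, -0.0006, 0.0001, 0, 0, 0, -1], [0.0019, -0.0006, 0.0001, 0, 0, 0, -1], [0.0019, -0.0006, 0.0001, 0, 0, 0, -1], [0.0019, -0.0006, 0.0001, 0, 0, 0, -1], [0.0019, -0.0006, 0.0001, 0, 0, 0, -1], [0.0015, -0.0005, 0, 0, 0, 0, -1], [0.0011, -0.0003, 0, 0, 0, 0, -1]]

```text
clock: 16.1
eef_pos: [553.3, -27.3, 136.0]
tcp_rot: [-3.141, 0.001, 3.013]
contact_force: [-0.5, -0.4, 0.4]
opening: 0.294
grasp_force: 69.6
```

```bash
python3 f.py 5
```

```text
16.35 F [-0.01 -1.83  0.32] sd [0.94 0.51 0.42] W [-0.436 -0.015  0.002] [0.083 0.089 0.023] P [553.38 -27.34 136.09] [0.04 0.04 0.02]
```

>>> send_rows:
  moves:
    - [[0.001, -0.0003, 0, 0, 0, 0, -1], [0.001, -0.0003, 0, 0, 0, 0, -1]]

```text
clock: 16.55
eef_pos: [554.4, -27.6, 135.8]
tcp_rot: [-3.142, -0.001, 3.013]
contact_force: [-2.7, -0.8, 0.5]
opening: 0.296
grasp_force: 69.6
```

```bash
python3 f.py 5
```

```text
16.8 F [-1.59 -2.57  0.03] sd [0.45 0.49 0.44] W [-0.522  0.323  0.001] [0.031 0.016 0.021] P [554.52 -27.68 135.77] [0.01 0.01 0.01]
```

>>> send_rows:
  moves:
    - [[-0.0003, -0.001, 0, 0, 0, 0, -1], [-0.0006, -0.0019, 0, 0, 0, 0, -1], [-0.0006, -0.0019, 0, 0, 0, 0, -1], [-0.0006, -0.0019, 0, 0, 0, 0, -1]]

```text
clock: 17.2
eef_pos: [553.7, -32.8, 136.3]
tcp_rot: [3.138, 0.002, 3.011]
contact_force: [3.0, 10.5, -0.7]
opening: 0.291
grasp_force: 69.7
```

```bash
python3 f.py 5
```

```text
17.45 F [ 2.47  7.02 -0.37] sd [0.72 0.63 0.63] W [ 1.752 -0.584  0.003] [0.157 0.008 0.028] P [553.75 -33.05 136.31] [0.01 0.07 0.01]
```

>>> send_rows:
  moves:
    - [[0.0006, 0.0019, 0, 0, 0, 0, -1], [0.0006, 0.0019, 0, 0, 0, 0, -1], [0.0005, 0.0015, 0, 0, 0, 0, -1], [0.001, -0.0003, 0, 0, 0, 0, -1], [0.001, -0.0003, 0, 0, 0, 0, -1]]

```text
clock: 17.95
eef_pos: [555.3, -29.3, 135.5]
tcp_rot: [3.141, -0.002, 3.013]
contact_force: [-2.2, 3.4, -0.4]
opening: 0.299
grasp_force: 70.1
```

```bash
python3 f.py 5
```

```text
18.2 F [-3.16  3.3  -0.53] sd [0.51 0.38 0.15] W [0.813 0.738 0.003] [0.047 0.096 0.033] P [555.39 -29.36 135.47] [0.05 0.02 0.04]
```

```bash
python3 - <<'E'
from h import *
s=cam('side');save(s,'s6.png');p=sense()['eef_pos'];t=proj(s,[p-[0,0,93],p])
u,v=(t[0]-[32,30]).astype(int);print(t,u,v)
r=np.clip((s['img'][v:v+48,u:u+64,::-1].astype(float)-15)*1.6,0,255).astype(np.uint8)
cv2.imwrite('pics/m6.png',cv2.resize(r,(800,600),interpolation=0))
E
```

```text
[[309.30840323 226.92327669]
 [311.45914327 193.05449882]] 277 196
```

View pics/m6.png

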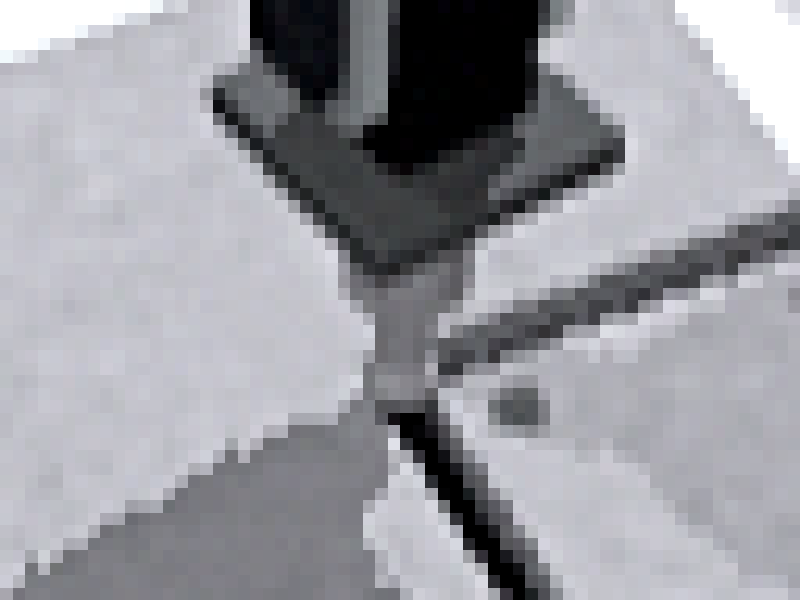

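The side crop shows the ball in the corner junction at about (403,385), with the short leg running from (440,355) to the upper right. The ball has settled slightly toward the inner corner. I'll keep a light bias toward the outer edge and proceed along the short leg.

>>> send_rows:
  moves:
    - [[-0.0003, -0.001, 0, 0, 0, 0, -1], [-0.0004, -0.0015, 0, 0, 0, 0, -1]]

```text
clock: 18.45
eef_pos: [555.1, -31.1, 135.7]
tcp_rot: [3.14, -0.001, 3.012]
contact_force: [-2.7, 9.1, -0.2]
opening: 0.297
grasp_force: 70.0
```

```bash
python3 f.py 3
```

```text
18.6 F [-2.83  7.99 -0.67] sd [0.62 0.54 0.25] W [ 1.801  0.706 -0.002] [0.103 0.005 0.008] P [555.15 -31.25 135.72] [0.02 0.02 0.01]
```

>>> send_rows:
  moves:
    - [[0.0005, 0.0015, 0, 0, 0, 0, -1], [0.0005, 0.0015, 0, 0, 0, 0, -1], [0.001, -0.0003, 0, 0, 0, 0, -1], [0.001, -0.0003, 0, 0, 0, 0, -1]]

```text
clock: 19.0
eef_pos: [556.8, -29.5, 135.2]
tcp_rot: [-3.142, -0.004, 3.013]
contact_force: [-6.6, 3.1, -0.4]
opening: 0.3
grasp_force: 70.2
```

```bash
python3 f.py 3
```

```text
19.15 F [-6.79  3.06 -0.49] sd [0.49 0.28 0.57] W [0.776 1.648 0.014] [0.016 0.013 0.024] P [556.98 -29.49 135.25] [0.03 0.01 0.02]
```

>>> send_rows:
  moves:
    - [[-0.0018, 0.0006, 0, 0, 0, 0, -1], [-0.0017, 0.0005, 0, 0, 0, 0, -1], [-0.0003, -0.0005, 0, 0, 0, -0.1, -1], [-0.0003, -0.001, 0, 0, 0, -0.13, -1], [-0.0003, -0.001, 0, 0, 0, -0.13, -1], [-0.0003, -0.001, 0, 0, 0, -0.13, -1]]

```text
clock: 19.75
eef_pos: [554.9, -31.6, 136.3]
tcp_rot: [3.139, 0.001, 2.517]
contact_force: [-0.7, 5.9, -1.6]
opening: 0.296
grasp_force: 70.1
```

```bash
python3 f.py 4
```

```text
19.95 F [-0.61  5.04 -0.92] sd [0.26 0.3  0.6 ] W [ 1.201  0.154 -0.023] [0.069 0.065 0.022] P [554.9  -31.61 136.3 ] [0.02 0.02 0.02]
```

>>> send_rows:
  moves:
    - [[0.0006, 0.0019, -0.001, 0, 0, 0, -1], [0, 0, -0.0003, 0, 0, 0, -1]]

```text
clock: 20.15
eef_pos: [555.0, -30.1, 134.7]
tcp_rot: [3.141, 0.001, 2.523]
contact_force: [0.1, 3.7, 0.5]
opening: 0.301
grasp_force: 70.2
```

```bash
python3 f.py 3; python3 - <<'E'
from h import *
s=cam('side');save(s,'s7.png');p=sense()['eef_pos'];print(p)
u0,v0=290,205;k=20
r=np.clip((s['img'][v0:v0+30,u0:u0+40,::-1].astype(float)-15)*1.6,0,255).astype(np.uint8)
r=cv2.resize(r,(800,600),interpolation=0)
c=np.array([543.9,-19.8,45.1]);ex=np.array([.9553,-.2955,.04]);ey=np.array([.2955,.9553,-.042])
P=lambda x,y:c+x*ex+y*ey
def L(pts,col):
    q=(proj(s,pts)+[-.75-u0+.5,-.1-v0+.5])*k; cv2.polylines(r,[q.astype(int)],False,col,1)
L([P(-60,-.5),P(19.5,-.5),P(19.5,-79)],(0,255,0));L([P(-60,-9.5),P(10.5,-9.5),P(10.5,-79)],(0,255,0))
# slot measured rows before ball arrives: from first picture
cv2.imwrite('pics/m7.png',r)
for z in(93,): print((proj(s,[p-[0,0,z]])+[-.6-u0+.5,-v0+.5])*k)
E
```

```text
20.3 F [-0.21  3.22  0.11] sd [0.08 0.33 0.47] W [0.851 0.037 0.007] [0.034 0.06  0.033] P [554.95 -30.05 134.7 ] [0.03 0.   0.01]
[554.8950047  -30.03287146 134.74212806]
[[392.48309903 454.09259184]]
```

View pics/m7.png

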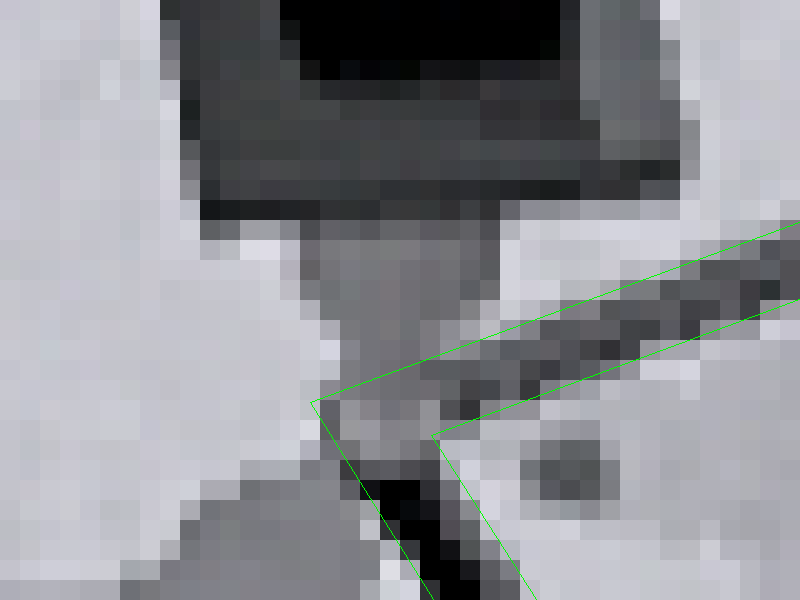

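The overlay shows the ball (390,425) about 2 mm short of the junction centre (372,418), resting on the inner corner at (433,435). So I need to go further along +x before turning, with a slow twist to beat the friction.

>>> send_rows:
  moves:
    - [[0.0009, 0.0007, 0, 0, 0, -0.12, -1], [0.0009, 0.0006, 0, 0, 0, -0.12, -1], [0.0008, 0.0006, 0, 0, 0, -0.12, -1], [0, 0, 0, 0, 0, -0.12, -1]]

```text
clock: 20.75
eef_pos: [555.7, -29.0, 134.1]
tcp_rot: [-3.138, -0.0, 2.039]
contact_force: [-4.2, -1.1, -0.3]
opening: 0.296
grasp_force: 70.3
```

```bash
python3 f.py 4
```

```text
20.95 F [-4.71 -2.47  0.18] sd [0.42 0.55 0.41] W [-0.486  1.202 -0.01 ] [0.069 0.057 0.015] P [555.73 -28.94 134.1 ] [0.03 0.01 0.01]
```

>>> send_rows:
  moves:
    - [[-0.0009, -0.0013, 0, 0, 0, -0.12, -1], [-0.0009, -0.0013, 0, 0, 0, -0.12, -1], [-0.0004, -0.0014, 0, 0, 0, -0.12, -1], [-0.0004, -0.0014, 0, 0, 0, -0.12, -1]]

```text
clock: 21.35
eef_pos: [554.5, -32.7, 134.6]
tcp_rot: [3.141, -0.002, 1.561]
contact_force: [-0.5, 5.8, -0.4]
opening: 0.296
grasp_force: 70.4
```

```bash
python3 f.py 4
```

```text
21.55 F [-1.79  6.71 -0.33] sd [0.32 0.57 0.57] W [ 1.624  0.411 -0.02 ] [0.062 0.045 0.015] P [554.55 -32.85 134.61] [0.02 0.02 0.01]
```

>>> send_rows:
  moves:
    - [[0, 0, -0.0003, 0, 0, 0, -1], [-0.0006, -0.0012, 0, 0, 0, -0.14, -1], [-0.0003, -0.001, 0, 0, 0, -0.14, -1], [-0.0003, -0.001, 0, 0, 0, -0.14, -1]]
  grip_force: 110

```text
clock: 21.95
eef_pos: [553.5, -35.4, 134.4]
tcp_rot: [-3.141, -0.003, 1.14]
contact_force: [-0.9, 9.8, -0.1]
opening: 0.292
grasp_force: 108.2
```

```bash
python3 f.py 3
```

```text
22.1 F [-1.61  5.85  0.95] sd [0.73 1.42 0.56] W [ 1.429  0.407 -0.007] [0.387 0.064 0.007] P [553.53 -35.79 134.44] [0.03 0.19 0.01]
```

```bash
python3 f.py 3
```

```text
22.25 F [-2.49  2.65  1.84] sd [0.47 0.23 0.25] W [ 0.691  0.524 -0.041] [0.042 0.003 0.025] P [553.42 -36.5  134.45] [0.03 0.17 0.01]
```

The ball has come out of the corner and is seated in the short leg. I'll ease off the press and continue.

>>> send_rows:
  moves:
    - [[-0.001, -0.001, 0.0006, 0, 0, 0, -1], [-0.0011, -0.0016, 0.0005, 0, 0, 0, -1], [-0.0006, -0.0019, 0.0001, 0, 0, 0, -1], [-0.0006, -0.0019, 0.0001, 0, 0, 0, -1], [-0.0006, -0.0019, 0.0001, 0, 0, 0, -1]]

```text
clock: 22.75
eef_pos: [549.9, -45.5, 135.9]
tcp_rot: [3.14, -0.0, 1.143]
contact_force: [1.6, 3.6, 1.0]
opening: 0.292
grasp_force: 108.4
```

```bash
python3 f.py 4
```

```text
22.95 F [ 1.29 -0.2   1.02] sd [0.43 0.97 0.31] W [-0.048 -0.358 -0.007] [0.192 0.018 0.014] P [549.7  -45.84 135.85] [0.04 0.03 0.04]
```

>>> send_rows:
  moves:
    - [[-0.0003, -0.0019, 0.0002, 0, 0, 0, -1], [-0.0005, -0.0019, 0.0002, 0, 0, 0, -1], [-0.0006, -0.0019, 0.0001, 0, 0, 0, -1], [-0.0006, -0.0019, 0.0001, 0, 0, 0, -1], [-0.0006, -0.0019, 0.0001, 0, 0, 0, -1], [-0.0006, -0.0019, 0.0001, 0, 0, 0, -1], [-0.0006, -0.0019, 0.0001, 0, 0, 0, -1], [-0.0006, -0.0019, 0.0001, 0, 0, 0, -1], [-0.0006, -0.0019, 0.0001, 0, 0, 0, -1], [-0.0006, -0.0019, 0.0001, 0, 0, 0, -1]]

```text
clock: 23.95
eef_pos: [543.8, -64.3, 136.9]
tcp_rot: [3.142, -0.0, 1.143]
contact_force: [2.4, 3.5, 0.3]
opening: 0.293
grasp_force: 108.4
```

```bash
python3 f.py 5
```

```text
24.2 F [ 2.24 -0.4   1.02] sd [0.29 0.63 0.71] W [-0.084 -0.465  0.008] [0.162 0.021 0.041] P [543.65 -64.67 136.87] [0.01 0.04 0.02]
```

>>> send_rows:
  moves:
    - [[-0.0001, -0.002, 0.0002, 0, 0, 0, -1], [-0.0002, -0.002, 0.0002, 0, 0, 0, -1], [-0.0005, -0.0019, 0.0002, 0, 0, 0, -1], [-0.0005, -0.0019, 0.0001, 0, 0, 0, -1], [-0.0006, -0.0019, 0.0001, 0, 0, 0, -1], [-0.0006, -0.0019, 0.0001, 0, 0, 0, -1], [-0.0006, -0.0019, 0.0001, 0, 0, 0, -1], [-0.0005, -0.0019, 0.0001, 0, 0, 0, -1], [-0.0006, -0.0019, 0.0001, 0, 0, 0, -1], [-0.0006, -0.0019, 0.0001, 0, 0, 0, -1]]

```text
clock: 25.2
eef_pos: [538.7, -83.5, 138.1]
tcp_rot: [-3.141, 0.0, 1.143]
contact_force: [-1.4, 3.7, 0.4]
opening: 0.291
grasp_force: 108.4
```

```bash
python3 f.py 5
```

```text
25.45 F [-1.   -0.    0.39] sd [0.74 0.55 0.28] W [0.025 0.299 0.   ] [0.154 0.071 0.026] P [538.74 -83.86 138.14] [0.03 0.04 0.01]
```

>>> send_rows:
  moves:
    - [[-0.0008, -0.0018, 0, 0, 0, 0, -1], [-0.0008, -0.0018, 0, 0, 0, 0, -1], [-0.0006, -0.0019, 0, 0, 0, 0, -1], [-0.0005, -0.0019, 0.0001, 0, 0, 0, -1], [-0.0006, -0.0019, 0, 0, 0, 0, -1], [-0.0006, -0.0019, 0.0001, 0, 0, 0, -1], [-0.0005, -0.0019, 0, 0, 0, 0, -1]]

```text
clock: 26.15
eef_pos: [534.6, -96.6, 138.4]
tcp_rot: [3.142, -0.0, 1.143]
contact_force: [0.5, 3.3, 0.4]
opening: 0.289
grasp_force: 108.4
```

```bash
python3 f.py 4
```

```text
26.35 F [-0.18  0.16  0.52] sd [0.4  0.29 0.22] W [ 0.064  0.145 -0.005] [0.11  0.052 0.016] P [534.49 -96.97 138.39] [0.02 0.04 0.01]
```

>>> send_rows:
  moves:
    - [[-0.0006, -0.0019, 0.0001, 0, 0, 0, -1], [-0.0003, -0.001, 0, 0, 0, 0, -1]]

```text
clock: 26.55
eef_pos: [533.7, -99.4, 138.5]
tcp_rot: [-3.142, -0.0, 1.143]
contact_force: [-0.7, 2.0, 1.9]
opening: 0.29
grasp_force: 108.4
```

```bash
python3 f.py 3
```

```text
26.7 F [-0.81  0.91  0.44] sd [0.09 0.49 0.37] W [ 0.208  0.103 -0.014] [0.087 0.034 0.018] P [533.66 -99.55 138.49] [0.   0.04 0.  ]
```

>>> send_rows:
  moves:
    - [[-0.0003, -0.001, 0, 0, 0, 0, -1], [-0.0002, -0.0007, 0, 0, 0, 0, -1]]

```text
clock: 26.9
eef_pos: [533.2, -101.0, 138.5]
tcp_rot: [-3.142, -0.0, 1.143]
contact_force: [-0.5, 4.1, 1.1]
opening: 0.288
grasp_force: 108.4
```

```bash
python3 f.py 3
```

```text
27.05 F [-0.48  2.4   0.71] sd [0.63 0.34 0.43] W [0.68  0.006 0.042] [0.006 0.029 0.042] P [ 533.19 -101.02  138.47] [0.01 0.   0.  ]
```

>>> send_rows:
  moves:
    - [[0.0003, 0.001, 0.004, 0, 0, 0, -1], [0, 0, 0.01, 0, 0, 0, -1], [0, 0, 0.018, 0, 0, 0, -1], [0, 0, 0.02, 0, 0, 0, -1], [0, 0, 0.02, 0, 0, 0, -1], [0, 0, 0.018, 0, 0, 0.1, -1], [0.001, 0.015, 0, 0, 0, 0.14, -1], [0.001, 0.025, 0, 0, 0, 0.14, -1], [0.001, 0.025, 0, 0, 0, 0.14, -1], [0.001, 0.025, 0, 0, 0, 0.14, -1]]

```text
clock: 28.05
eef_pos: [537.4, -9.6, 229.2]
tcp_rot: [3.141, 0.001, 1.808]
contact_force: [0.8, -0.2, -2.2]
opening: 0.289
grasp_force: 108.2
```

>>> send_rows:
  moves:
    - [[0.001, 0.03, 0, 0, 0, 0.14, -1], [0.001, 0.03, 0, 0, 0, 0.14, -1], [0.001, 0.03, 0, 0, 0, 0.14, -1], [0.001, 0.03, 0, 0, 0, 0.14, -1], [0.001, 0.03, 0, 0, 0, 0.14, -1], [0.001, 0.03, 0, 0, 0, 0.14, -1], [0.001, 0.03, 0, 0, 0, 0.14, -1], [0.001, 0.03, 0, 0, 0, 0.14, -1], [0.001, 0.02, 0, 0, 0, 0.14, -1], [0.001, 0.01, 0, 0, 0, 0, -1]]

```text
clock: 29.05
eef_pos: [547.5, 261.4, 229.0]
tcp_rot: [3.141, 0.001, 3.066]
contact_force: [-0.3, -0.1, -2.1]
opening: 0.295
grasp_force: 108.2
```

```bash
python3 f.py 4; python3 -c "
from h import *
q=sense();print(q['tcp_rot'],q['qpos'])"
```

```text
29.25 F [ 0.04  0.69 -2.23] sd [0.59 0.64 0.53] W [-0.018  0.004 -0.003] [0.034 0.029 0.044] P [547.53 260.33 228.73] [0.11 1.07 0.14]
[-3.14087128e+00 -9.23393858e-05  3.05975770e+00] [ 4.39900840e-01  3.42450714e-01  1.69545370e+00 -6.48743984e-04
  1.10412790e+00 -1.04876856e+00]
```

>>> send_rows:
  moves:
    - [[0.002, 0.015, 0, 0, 0, 0.04, -1], [0.002, 0.015, 0, 0, 0, 0.03, -1], [0.001, 0.009, -0.01, 0, 0, 0, -1], [0, 0, -0.01, 0, 0, 0, -1], [0, 0, 0, 0, 0, 0, -1], [0, 0, 0, 0, 0, 0, -1]]

```text
clock: 29.85
eef_pos: [552.0, 298.4, 207.6]
tcp_rot: [-3.14, -0.002, 3.133]
contact_force: [0.2, 0.3, -2.1]
opening: 0.286
grasp_force: 108.4
```

```bash
python3 f.py 2; python3 - <<'E'
from h import *
s=cam('side');save(s,'s9.png');p=sense()['eef_pos'];t=proj(s,[p-[0,0,96],p-[0,0,36]]);print(p,t)
u,v=90,235
r=np.clip((s['img'][v:v+120,u:u+160,::-1].astype(float)-5)*1.3,0,255).astype(np.uint8)
r=cv2.resize(r,(800,600),interpolation=0)
for q in t: cv2.circle(r,tuple(((q-[u,v]+[-.2,.5])*5).astype(int)),4,(0,0,255),1)
for y in (283.6,298.6,313.6):
  q=(proj(s,[[513,y,95],[597,y,95]])-[u,v]+.5)*5; cv2.polylines(r,[q.astype(int)],False,(0,255,0),1)
cv2.imwrite('pics/m9.png',r)
E
```

```text
29.95 F [-0.33 -0.26 -1.82] sd [0.03 0.32 0.08] W [ 0.046 -0.037 -0.015] [0.007 0.002 0.006] P [552.41 298.53 208.3 ] [0.1  0.05 0.18]
[552.65881617 298.67264465 208.73179312] [[153.15590075 304.81837835]
 [142.42234195 282.14039989]]
```

View pics/m9.png

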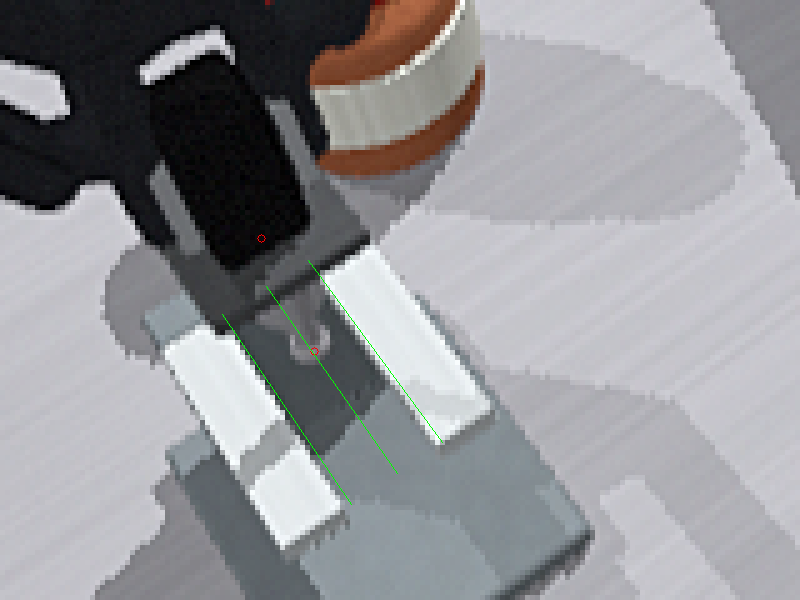

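The nib at (310,347) is centred between the prongs, between the green gap lines, so I'll lower it.

>>> send_rows:
  moves:
    - [[0, 0, -0.01, 0, 0, 0, -1], [0, 0, -0.015, 0, 0, 0, -1], [0, 0, -0.015, 0, 0, 0, -1], [0, 0, -0.015, 0, 0, 0, -1], [0, 0, -0.01, 0, 0, 0, -1], [0, 0, -0.006, 0, 0, 0, -1], [0, 0, -0.003, 0, 0, 0, -1], [0, 0, -0.001, 0, 0, 0, -1], [0, 0, 0, 0, 0, 0, -1]]

```text
clock: 30.9
eef_pos: [552.7, 299.1, 133.8]
tcp_rot: [3.141, 0.001, 3.133]
contact_force: [0.3, 0.6, -1.8]
opening: 0.291
grasp_force: 108.4
```

```bash
python3 f.py 4
```

```text
31.1 F [-0.03  0.32 -2.02] sd [0.31 0.39 0.81] W [-0.014 -0.008 -0.007] [0.024 0.031 0.016] P [552.81 299.08 134.04] [0.05 0.01 0.04]
```

>>> send_rows:
  moves:
    - [[0, -0.0004, -0.001, 0, 0, 0, -1], [0, 0, -0.001, 0, 0, 0, -1], [0, 0, -0.0005, 0, 0, 0, -1], [0, 0, 0, 0, 0, 0, -1]]

```text
clock: 31.5
eef_pos: [552.5, 298.5, 131.3]
tcp_rot: [3.142, 0.0, 3.133]
contact_force: [-1.3, -1.0, 3.9]
opening: 0.292
grasp_force: 109.0
```

```bash
python3 f.py 4
```

```text
31.7 F [-1.78 -0.91  4.19] sd [0.55 0.6  0.88] W [-0.21   0.273 -0.013] [0.014 0.046 0.028] P [552.53 298.51 131.29] [0.01 0.01 0.01]
```

>>> send_rows:
  moves:
    - [[0, 0, 0.0004, 0, 0, 0, -1], [0, 0, 0, 0, 0, 0, -0.2], [0, 0, 0, 0, 0, 0, 0.2], [0, 0, 0, 0, 0, 0, 1], [0, 0, 0, 0, 0, 0, 1], [0, 0, 0, 0, 0, 0, 1], [0, 0, 0, 0, 0, 0, 1], [0, 0, 0, 0, 0, 0, 1]]
  grip_force: 20

```text
clock: 32.5
eef_pos: [552.5, 298.5, 131.4]
tcp_rot: [3.142, 0.0, 3.133]
contact_force: [-0.1, -0.1, -0.0]
opening: 0.997
grasp_force: 0.0
```

>>> send_rows:
  moves:
    - [[0, 0, 0.004, 0, 0, 0, 1], [0, 0, 0.01, 0, 0, 0, 1], [0, 0, 0.02, 0, 0, 0, 1], [0, 0, 0.03, 0, 0, 0, 1], [0, 0, 0.03, 0, 0, 0, 1], [-0.02, 0.01, 0.01, 0, 0, 0, 1], [-0.03, 0.03, 0, 0, 0, 0, 1], [-0.03, 0.03, 0, 0, 0, 0, 1], [-0.03, 0.03, 0, 0, 0, 0, 1], [-0.03, 0.03, 0, 0, 0, 0, 1]]

```text
clock: 33.5
eef_pos: [410.2, 429.4, 235.6]
tcp_rot: [3.141, -0.0, 3.133]
contact_force: [0.8, 0.4, -0.5]
opening: 1.0
grasp_force: 0.0
```

>>> send_rows:
  moves:
    - [[-0.03, 0.03, 0, 0, 0, 0, 1], [-0.03, 0.03, 0, 0, 0, 0, 1], [-0.03, 0.03, 0, 0, 0, 0, 1], [-0.03, 0.03, 0, 0, 0, 0, 1], [-0.02, 0.02, 0, 0, 0, 0, 1], [0, 0, 0, 0, 0, 0, 1], [0, 0, 0, 0, 0, 0, 1]]

```text
clock: 34.2
eef_pos: [271.3, 568.3, 235.3]
tcp_rot: [-3.141, -0.0, 3.135]
contact_force: [0.2, 0.0, -0.2]
opening: 1.003
grasp_force: 0.0
```

```bash
python3 - <<'E'
from deck import *
s=cam('side');t=cam('top');q=sense();print(q['clock'],q['eef_pos'],q['contact_force'])
def blob(f,roi,thr):
    x0,y0,x1,y1=roi;m=(f['img'][y0:y1,x0:x1].max(2)<thr).astype(np.uint8)
    n,l,st,c=cv2.connectedComponentsWithStats(m);i=1+np.argmax(st[1:,4]);return st[i]+np.array([x0,y0,0,0,0]),c[i]+[x0,y0]
for f,r in((s,(110,255,200,360)),(t,(100,190,175,260))): print(blob(f,r,45))
p=cv2.imread('pics/side1.png')[:,:,::-1];print('before',blob({'img':p},(110,255,200,360),45))
# expected handle mid projection, upright at TCP 552.5,298.5
for f in(s,t): print('exp',proj(f,[[552.5,298.5,131]]), 'before exp',proj(f,[[543.2,298.6,131]]))
p=cv2.imread('pics/top1.png')[:,:,::-1];print('before',blob({'img':p},(100,190,175,260),45))
E
```

```text
34.3 [272.62622916 567.67729482 235.33592933] [-0.56605354 -0.58093845 -0.45380482]
(array([134, 280,  31,  40, 707]), array([149.44413013, 298.82319661]))
(array([125, 215,  19,  20, 269]), array([134.27137546, 223.71747212]))
before (array([137, 284,  30,  41, 698]), array([152.00286533, 303.42120344]))
exp [[150.21974154 298.28385476]] before exp [[153.17989988 302.57904846]]
exp [[133.65474636 222.49993439]] before exp [[133.27605097 226.67503755]]
before (array([124, 219,  20,  20, 268]), array([133.63432836, 227.84328358]))
```

The feeler hangs upright, about 9 mm further into the fork than where it started, and the handle has the same shape as before in both views. I'll hand in.

```bash
python3 -c "
from rig import sign_off
print(sign_off())"
```

```text
the job is handed in; nothing more can be done
None
```

The seam was traced from the long leg's free end, round the corner, to the end of the short leg without lifting, and the feeler is back upright in its fork at 34 s. It was not a clean pass: the nib stuck at the corner for about 5 s and needed back-and-forth pushing and twisting to free, and by force the push-in briefly ranged from about 2.3 mm to 7 mm (wanted 2.5–7.5).

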